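# Put the block away in the touch drawer

## Robot

A 6-joint arm with a two-finger parallel gripper is mounted at the origin on a cart in front of the work surface, level with it; the furniture and walls round the work are solid. World frame = base frame: x ahead of the robot, y to its left, z up, the work surface at z = 0. Lengths are in m, angles in rad, forces in N, time in s.
With the tool pointing down it reaches from about 0.35 to 0.775 m from the base axis. Payload 7.3 kg.
Tool frame: the origin (TCP) lies between the finger pads; the fingertips stand 25 mm ahead of it and the grasp point (between the pads) lies 6 mm ahead of it (env.tips_ahead is the distance from the TCP to the fingertips, in m); z points along the fingers, x is the direction in which the jaws open and shut, and the axes are right-handed (so a half turn about z gives the same grasp; the last joint's range is limited). The gripper opens to 92 mm and grips with 3 to 60 N. Pads are 19 mm wide; open, the fingers measure 130 mm over their backs; the gripper's body (75 mm by 190 mm) begins 47 mm behind the grasp point.
Start: joints at [1.136, 0.342, 1.524, -0, 1.275, -0.146], TCP at [0.15, 0.503, 0.252] pointing down, gripper open.
Joint ranges: [-2.53, 2.53], [-0.77, 2.02], [0.04, 2.7], [-1, 4.14], [0.28, 2.66], [-3.11, 3.11]. Speed limits (rad/s): [2.57, 2.57, 3.14, 3.14, 3.14, 3.14].

## Interface

Orientations are given as a unit quaternion [w, x, y, z].
In Python, from workcell import env gives the robot as it stands. The module is installed in compiled form; this text tells all that it offers.
- The arm moves only by the shell command python3 -m jog 'ROWS'. ROWS is JSON, a list of rows, each an object of numbers: "dx", "dy", "dz": the shift along the tool's x, y, z in m; "ax", "ay", "az": the turn, a rotation vector about the tool's x, y, z in rad; "fingers": the closure, from -1 (fully open) to 1 (shut), so that 0 is half open. In form: [{"dx": .., "dy": .., "dz": .., "ax": .., "ay": .., "az": .., "fingers": ..}, ...]. A call has 1 to 10 rows; each row is the pose to reach, as a shift and turn from the pose measured when the call began, along the tool's axes at that moment; what a row does not reach only later rows make up. A row lasts 1/8 s, in which the tool goes at most 62.5 mm and 10.7 degrees, less where a joint would pass 70% of its speed; a pose out of reach is approached as far as the arm can. A call with a gripper value outside its range is refused whole. The fingers move at their own pace and stop on an object; the grip force is fixed at half the most. Time passes only in rows, so rows that repeat a pose let the fingers close. It gives the time, the measured TCP pose, the force and the opening at its end, in the units of the state.
- env.sense(): the state, without advancing time (a new reading comes with each control period).
- env.read_camera(name): name is "side" or "top" or "wrist"; returns (picture, depth): 420x560x3 uint8, red, green, blue; 420x560 float32, m along the optical axis (not along the pixel's ray), 0 where there is no reading.
- env.camera_params(name): a dict with "intrinsics" (3x3 intrinsics, pixels), "k1" (the pictures are not rectified: a ray, as slopes to the right and down, at radius r is drawn at 1 + k1 r^2 times it, then the intrinsics apply), "R" (3x3) and "t" (3): a world point X has camera coordinates R X + t; the wrist camera has in their place "tool_from_camera" (4x4, takes a point from camera to tool coordinates, whose origin is the TCP and whose axes are the tool frame's). Camera axes: x right, y down, z forward; pixel columns grow to the right and rows downward; lengths in m; the calibration is good to about 2 mm. A picture is of the moment at which its call begins: read the wrist's pose just before it. camera_params takes no time and is no camera call.
- env.hand_in(): hands the job in, once; it reports no verdict.
The state is a dict: "time": time; "qpos": joint angles; "dq": joint speeds; "effort": joint torques, N m; "tool_pos": TCP position; "orientation": TCP orientation; "wrist_force": force on the tool from outside, world axes, zero at the start; "wrist_torque": the same for the moment, N m; "width": finger opening in m.
Only numpy, scipy, OpenCV 4.12 (cv2) and the standard library are available. Lean on these libraries where they do the work, as an engineer would, in place of code of your own. Each camera call takes 0.05 s, during which the arm holds its last target.

## Task

Press the green drawer of the little cabinet so that its touch catch lets go and it springs open, lay the beech block flat in it without dropping it, and press the drawer in again until the catch holds it. Check that it has stayed: at the end both drawers must be shut with the block inside the green one, and the tools lying about left where they are.

Things in the scene. Friction and masses are not known exactly. Their poses are not given: they have to be found in the camera images.
- cabinet: Fixed cabinet, 352 mm wide (y), 178 deep (x), 204 high: two handleless drawers side by side, an open shelf with tins above. Origin: bottom of its front face, mid-width; x points into the cabinet, y along the front, z up. From 98 mm up it stands back only 20 mm from the drawer fronts, so an upright gripper hits it: press with the tool leaning back to the robot 20 to 45 degrees.
- green_drawer (a joint): Travel of the green-fronted drawer (left or right one), m: shut on its catch 0 to 0.002, 0.115 fully out (along the cabinet's -x), -0.008 pressed in to its rigid stop. Pressed in to -0.004 or further and let go, it springs fully out in about a second if it was shut, or stays caught shut if it was open. Its spring pushes outward with 3 N when open, 8 N when shut; damping 22 N per m/s.
- blue_drawer (a joint): Travel of the blue-fronted drawer beside it, same mechanism and values. It is shut at the start and must be shut at the end; if pressed by mistake, it springs out.
- green_front (a point): Middle of the outer face of the green drawer front, 45 mm above the table; moves with the drawer; axes as the cabinet's. The front is 157 mm wide (y), 72 high (z 12 to 84 mm over the table), 14 thick, flush with the cabinet's face when shut; pressed, it enters the opening. Press here.
- blue_front (a point): The same point of the blue drawer.
- green_floor (a point): On the green drawer's inner floor, 23 mm above the table, 64 mm behind the front's outer face, mid-width; moves with the drawer; axes as the cabinet's. Inside the drawer is 134 mm wide (y), 130 long (x -50 to +80 mm from here); when it is out, x over +51 mm is under the cabinet. Side and back walls 40 mm high over the floor, front 61.
- block: Beech block (offcut), 55 mm along its x, 80 mm along its y, 32 mm high, about 0.12 kg, lying on the table. Origin: centre of its underside. It goes into the drawer with its long side along the drawer's x, held across the 55 mm.
- pliers: Pliers with red grips, 160 mm long, lying on the table; leave alone. Origin: centre of its underside; long along its y.
- caliper: Steel slide calliper, 164 mm long, 8 mm thick, lying on the table; leave alone. Origin: centre of its underside; long along its y.

How it is judged:
On the way, in this order (a step that is already met when the one before it is completed fails the run):
1. The green drawer has sprung open (out by more than 0.09 m) with the block not yet in it (value of joint green_drawer above 0.09 m and not (x of block in the frame of green_floor between -0.04 and 0.07 m and y of block in the frame of green_floor between -0.06 and 0.06 m and z of block in the frame of green_floor between -0.006 and 0.012 m and angle between block's own z axis and vertical below 0.2 rad)), for 0.2 s.
2. The block lies flat on the open green drawer's floor, let go and at rest (x of block in the frame of green_floor between -0.04 and 0.07 m and y of block in the frame of green_floor between -0.06 and 0.06 m and z of block in the frame of green_floor between -0.006 and 0.012 m and angle between block's own z axis and vertical below 0.2 rad and value of joint green_drawer above 0.07 m and contact force between block and the fingers below 0.3 N and linear speed of block below 0.02 m/s), for 0.2 s.
At the end, for the whole second after the job is handed in: Both drawers stay shut on their catches, untouched and at rest (joint between -0.003 and 0.005 m), and the block lies flat (tilted less than 0.2 rad) and at rest on the green drawer's floor, its origin within -40 to +70 mm (x) and 60 mm either way (y) of site green_floor (x of block in the frame of green_floor between -0.04 and 0.07 m and y of block in the frame of green_floor between -0.06 and 0.06 m and z of block in the frame of green_floor between -0.006 and 0.012 m and angle between block's own z axis and vertical below 0.2 rad and value of joint green_drawer between -0.003 and 0.005 m and velocity of joint green_drawer between -0.01 and 0.01 m/s and value of joint blue_drawer between -0.003 and 0.005 m and velocity of joint blue_drawer between -0.01 and 0.01 m/s and linear speed of block below 0.02 m/s).
It fails at once if The block is dropped: touched by nothing while its underside is more than 0.06 m above the table (height (world z) of block above 0.06 m and contact force between block and anything else below 0.02 N).
It fails at once if The pliers or the calliper is moved by more than 0.04 m (distance of any of pliers, caliper from where it was at the start of the episode above 0.04 m).
It also fails if it takes over 72 s, if anything falls off the work surface, if the arm or the gripper's body presses on something with over 40 N, if the wrist force passes 120 N, or if a joint passes its speed limit or range.

## Working session

There is one attempt and no reset: what is moved stays moved. The work goes in short steps, Python scripts to look and compute and a shell command to move; the robot and the scene stay as the last step left them, time stands still between calls to the robot, and variables do not carry over. Pictures are saved under pics/ and viewed, and the job is handed in when it is done.

```bash
mkdir -p pics
cat > h.py <<'E'
import numpy as np, cv2
from workcell import env
from scipy.spatial.transform import Rotation as Ro
def toolT():
    s=env.sense(); q=s['orientation']; T=np.eye(4)
    T[:3,:3]=Ro.from_quat([q[1],q[2],q[3],q[0]]).as_matrix(); T[:3,3]=s['tool_pos']; return T
def cloud(name):
    T=toolT(); p,d=env.read_camera(name); c=env.camera_params(name)
    K=np.array(c['intrinsics']);k1=float(c['k1'])
    v,u=np.mgrid[0:p.shape[0],0:p.shape[1]].astype(float)
    n=cv2.undistortPoints(np.stack([u.ravel(),v.ravel()],1)[:,None],K,np.array([k1,0,0,0,0.]))[:,0]
    z=d.ravel()
    P=np.c_[n[:,0]*z,n[:,1]*z,z]
    if 'R' in c: W=(P-np.array(c['t']))@np.array(c['R'])
    else:
        M=T@np.array(c['tool_from_camera']); W=P@M[:3,:3].T+M[:3,3]
    W[z==0]=np.nan
    return p,d,W.reshape(p.shape)
def save(n,p): cv2.imwrite('pics/'+n,p[...,::-1])
E
python3 - <<'E'
from h import *
for n in('top','side','wrist'):
    p,d,W=cloud(n); save(n+'0.png',p); np.savez('/tmp/%s0.npz'%n,p=p,W=W)
print(env.sense()); print(env.tips_ahead); print(toolT())
E
```

```text
{'time': 0.15, 'qpos': array([ 1.13602776e+00,  3.42585169e-01,  1.52476271e+00, -2.31632092e-05,
        1.27538273e+00, -1.45991395e-01]), 'dq': array([-8.07645892e-04, -1.93959017e-03, -4.36122650e-03, -4.63111947e-04,
       -7.68995826e-05,  9.09982098e-04]), 'effort': array([ 7.95115520e-04, -4.31476951e+01, -2.44351888e+01,  7.15449150e-02,
        5.38832636e-02, -1.39917061e-04]), 'tool_pos': array([0.14938099, 0.50303172, 0.25120509]), 'orientation': array([ 2.80040249e-04,  8.01490284e-01,  5.98007526e-01, -4.95416084e-04]), 'wrist_force': array([0.24772403, 0.32850853, 0.04603612]), 'wrist_torque': array([ 0.01587705, -0.00580129,  0.00416993]), 'width': 0.09167954270676171}
0.025
[[ 2.84773506e-01  9.58594721e-01 -4.59210002e-04  1.49380989e-01]
 [ 9.58594166e-01 -2.84773840e-01 -1.04142417e-03  5.03031715e-01]
 [-1.12907471e-03 -1.43626017e-04 -9.99999352e-01  2.51205091e-01]
 [ 0.00000000e+00  0.00000000e+00  0.00000000e+00  1.00000000e+00]]
```

View pics/top0.png

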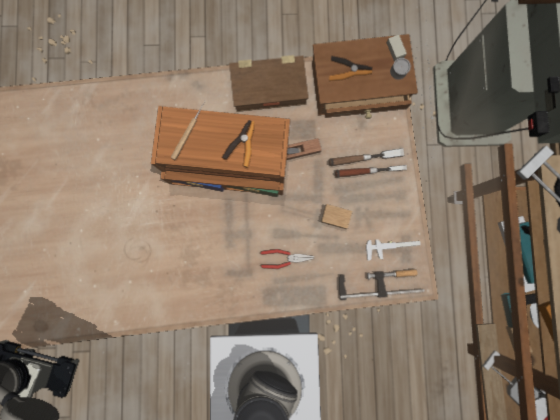

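View pics/side0.png

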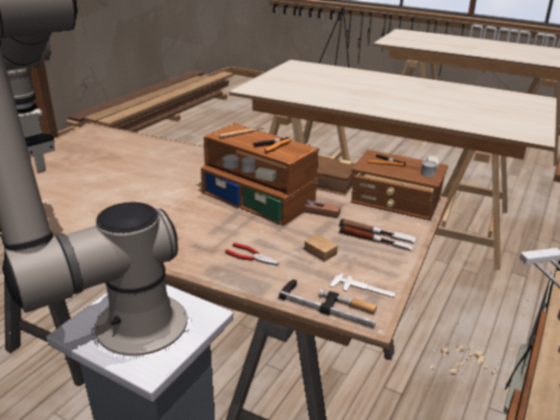

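View pics/wrist0.png

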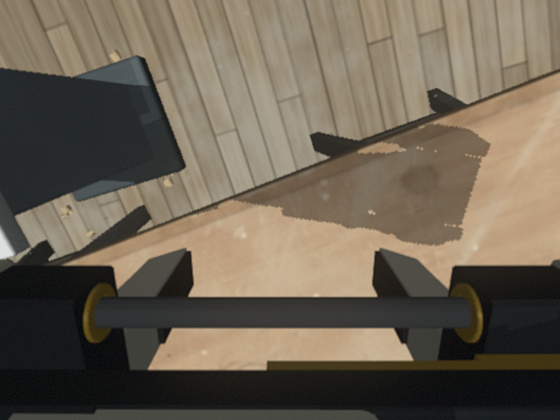

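The green drawer is the right one, at top (262,190) and side (262,203). The block is at top (337,217), side (321,247), with the pliers and calliper nearby. Next I'll measure them.

Run:
```python
from h import *
t=np.load('/tmp/top0.npz');W=t['W'];p=t['p'].astype(int)
for (u,v) in [(100,130),(337,217),(160,110),(288,120),(280,185),(285,192),(167,184),(225,190),(262,190),(285,258),(262,250),(313,258),(372,250),(420,243)]: print((u,v),W[v,u].round(3))
# block
sub=W[195:240,310:365]; m=(sub[...,2]>0.02)&(sub[...,2]<0.06)
pts=sub[m]; print('block n',len(pts),pts.mean(0), np.median(pts[:,2]))
top=pts[pts[:,2]>np.median(pts[:,2])-0.005]
print(cv2.minAreaRect((top[:,:2]*1000).astype(np.float32)),top.mean(0))
# cabinet top
sub=W[90:200,140:300].reshape(-1,3); r=sub[(sub[:,2]>0.19)&(sub[:,2]<0.212)]
R=cv2.minAreaRect((r[:,:2]*1000).astype(np.float32)); print('cab',R,cv2.boxPoints(R),len(r))
f=sub[(sub[:,2]>0.03)&(sub[:,2]<0.1)];print('low',len(f))
# side
t=np.load('/tmp/side0.npz');S=t['W'];q=t['p'].astype(int)
g=(q[...,1]>q[...,0]+15)&(q[...,1]>q[...,2]+10);b=(q[...,2]>q[...,0]+25)
for n,m in(('g',g),('b',b)):
    m=m.copy(); m[:160]=0;m[230:]=0;m[:,:190]=0;m[:,330:]=0
    P=S[m];P=P[np.isfinite(P[:,0])];print(n,len(P),np.median(P,0),P.min(0),P.max(0))
    R=cv2.fitLine((P[:,:2]).astype(np.float32),cv2.DIST_HUBER,0,.01,.01).ravel();print(R,np.degrees(np.arctan2(R[1],R[0])))
sub=S[225:270,295:350].reshape(-1,3);sub=sub[(sub[:,2]>0.027)&(sub[:,2]<.045)]
print('blk side',cv2.minAreaRect((sub[:,:2]*1000).astype(np.float32)),np.median(sub[:,2]))
```

```text
(100, 130) [0.784 0.495 0.001]
(337, 217) [ 0.493 -0.226  0.031]
(160, 110) [0.773 0.256 0.206]
(288, 120) [ 0.739 -0.082  0.205]
(280, 185) [ 0.582 -0.057  0.102]
(285, 192) [ 0.577 -0.073 -0.001]
(167, 184) [ 0.61   0.289 -0.   ]
(225, 190) [ 0.588  0.112 -0.001]
(262, 190) [ 0.571 -0.005  0.086]
(285, 258) [ 0.375 -0.068 -0.001]
(262, 250) [0.401 0.002 0.002]
(313, 258) [ 0.373 -0.151  0.016]
(372, 250) [ 0.392 -0.333 -0.002]
(420, 243) [ 0.41  -0.477  0.008]
block n 501 [ 0.49590429 -0.22523176  0.0324012 ] 0.03257433659278285
((496.6065368652344, -225.78363037109375), (79.75335693359375, 55.828582763671875), 72.49198913574219) [ 0.49622554 -0.22551228  0.03276863]
cab ((695.2608642578125, 96.23764038085938), (354.0330810546875, 174.4414825439453), 83.19377136230469) [[587.6762  -69.1947 ]
 [760.88837 -89.8681 ]
 [802.8455  261.66998]
 [629.63336 282.34338]] 6979
low 2409
g 384 [ 0.56904452 -0.00943855  0.04500598] [ 0.55297333 -0.05493608  0.01157261] [0.59796922 0.09976916 0.08684841]
[0.21159767 0.97735685 0.5718882  0.00725996] 77.784
b 486 [0.59021086 0.16235196 0.04407258] [0.57106839 0.11170672 0.0113423 ] [0.61758355 0.26117448 0.08645583]
[0.21527997 0.97655237 0.59247226 0.17608263] 77.56805
blk side ((493.3606262207031, -225.76779174804688), (83.0964584350586, 61.21682357788086), 72.35970306396484) 0.029944120798209656
```

Run:
```python
from h import *
t=np.load('/tmp/top0.npz');p=t['p'];c=p[90:290,150:430];cv2.imwrite('pics/topz.png',cv2.resize(c,(784,560),interpolation=cv2.INTER_CUBIC)[...,::-1])
```

```text
(no output)
```

View pics/topz.png

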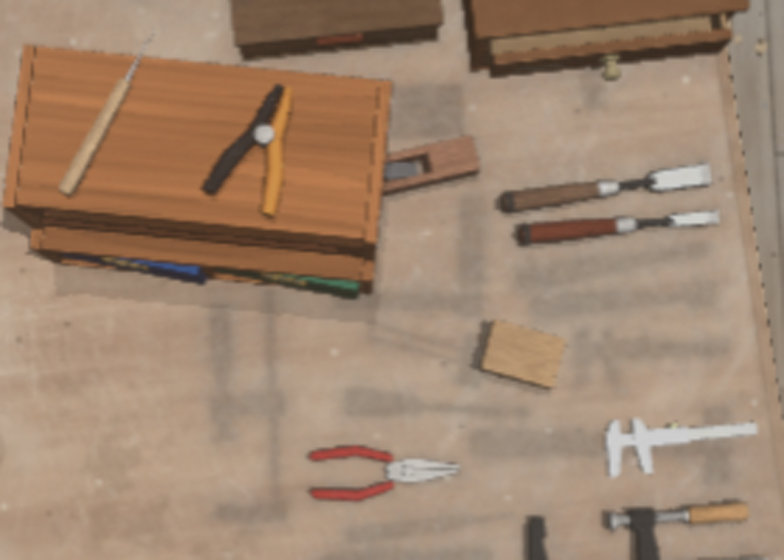

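Run:
```python
from h import *
t=np.load('/tmp/side0.npz');S=t['W'];q=t['p'].astype(int)
yaw=np.radians(-6.81); ex=np.array([np.cos(yaw),np.sin(yaw)]);ey=np.array([-ex[1],ex[0]]); C=np.array([.6953,.0962])
g=(q[...,1]>q[...,0]+15)&(q[...,1]>q[...,2]+10);b=(q[...,2]>q[...,0]+25)
for n,m in(('g',g),('b',b)):
    m=m.copy(); m[:160]=0;m[230:]=0;m[:,:190]=0;m[:,330:]=0
    P=S[m];P=P[np.isfinite(P[:,0])]; a=(P[:,:2]-C)@ex; y=(P[:,:2]-C)@ey
    k=abs(a-np.median(a))<.01
    print(n,k.sum(),np.median(a),np.percentile(y[k],[0,2,50,98,100]),np.degrees(np.arctan(np.polyfit(y[k],a[k],1)[0])))
t=np.load('/tmp/top0.npz');W=t['W'].reshape(-1,3); A=(W[:,:2]-C)@ex; Y=(W[:,:2]-C)@ey
for z0,z1 in((.199,.21),(.094,.106),(.08,.088)):
    k=(W[:,2]>z0)&(W[:,2]<z1)&(abs(A)<.15)&(abs(Y)<.2); print(z0,k.sum(),np.percentile(A[k],[0,1,5,95,99,100]),np.percentile(Y[k],[0,1,99,100]))
# tools outlines in cab-agnostic world
sub=t['W'][245:272,255:318].reshape(-1,3);
pp=t['p'][245:272,255:318].reshape(-1,3).astype(int); k=(pp[:,0]>pp[:,1]+70)|(pp.min(1)>185); print('pliers',sub[k].min(0),sub[k].max(0))
```

```text
g 364 -0.1126784269491072 [-0.16427308 -0.16269053 -0.12155058 -0.01707691 -0.01169895] 4.273770505918596
b 451 -0.1122240065126155 [0.00114333 0.00469861 0.04978046 0.14724009 0.15386441] 5.020101851148415
0.199 6834 [-0.08689352 -0.08360102 -0.07822897  0.06286174  0.06862299  0.0790851 ] [-0.17685839 -0.17356005  0.17306037  0.17705151]
0.094 1325 [-0.10749341 -0.10703409 -0.10574331 -0.06771804 -0.06620394  0.00515884] [-0.17671407 -0.17057854  0.17198846  0.17755882]
0.08 125 [-0.11587889 -0.11519418 -0.11403369 -0.10616066 -0.10574745  0.03717292] [-0.17685512 -0.17505292  0.15914321  0.16837175]
pliers [nan nan nan] [nan nan nan]
```

Run:
```python
from h import *
print(env.camera_params('wrist'))
t=np.load('/tmp/top0.npz');W=t['W'];
for (u,v) in [(205,175),(140,120),(240,250),(340,250),(320,150),(305,143),(290,152)]: print((u,v),W[v,u].round(3))
```

```text
{'intrinsics': array([[343.16919735,   0.        , 282.48559495],
       [  0.        , 343.16919735, 209.22458091],
       [  0.        ,   0.        ,   1.        ]]), 'k1': -0.006546303587901109, 'tool_from_camera': array([[ 9.99999551e-01, -8.23318077e-05,  9.43939706e-04,
        -3.87822477e-04],
       [-1.97111514e-04,  9.56347484e-01,  2.92231846e-01,
        -7.97940996e-02],
       [-9.26794338e-04, -2.92231900e-01,  9.56347038e-01,
        -1.32478918e-01],
       [ 0.00000000e+00,  0.00000000e+00,  0.00000000e+00,
         1.00000000e+00]])}
(205, 175) [0.617 0.156 0.099]
(140, 120) [0.813 0.371 0.004]
(240, 250) [0.402 0.068 0.004]
(340, 250) [ 0.395 -0.235  0.002]
(320, 150) [ 0.699 -0.182  0.03 ]
(305, 143) [ 0.723 -0.138  0.024]
(290, 152) [ 0.695 -0.091  0.029]
```

```bash
cat >> h.py <<'E'
yaw=np.radians(-6.81)
EX=np.array([np.cos(yaw),np.sin(yaw),0]);EY=np.array([-EX[1],EX[0],0]);EZ=np.array([0,0,1.])
GF=np.array([.576,.025,.045])
def Rlean(th,y=yaw):  # tool y forward along dir y, leaning back th deg
    th=np.radians(th); f=np.array([np.cos(y),np.sin(y),0]); l=np.array([-f[1],f[0],0])
    z=np.sin(th)*f-np.cos(th)*EZ; return np.c_[l,np.cross(z,l),z]
def go(p,R):
    T=toolT(); d=T[:3,:3].T@(np.array(p)-T[:3,3]); r=Ro.from_matrix(T[:3,:3].T@R).as_rotvec()
    print('d',d.round(4),'a',r.round(3), 'rows',max(np.linalg.norm(d)/.0625,np.linalg.norm(r)/.186).round(1))
def tipto(tip,R): # tcp for tip centre
    return np.array(tip)-.025*R[:,2]
E
python3 - <<'E'
from h import *
R=Rlean(40); go([.40,.06,.22],R); p=tipto(GF-EX*.06-EZ*.003,R);print(p);go(p,R)
E
```

```text
d [-0.3533  0.3664  0.0316] a [-0.697  0.06  -0.163] rows 8.2
[0.50046699 0.03402014 0.06115111]
d [-0.3494  0.4701  0.1904] a [-0.697  0.06  -0.163] rows 9.9
```

```bash
python3 -m jog '[{"dx":-0.353,"dy":0.366,"dz":0.032,"ax":-0.697,"ay":0.06,"az":-0.163,"fingers":1},{"dx":-0.353,"dy":0.366,"dz":0.032,"ax":-0.697,"ay":0.06,"az":-0.163,"fingers":1},{"dx":-0.353,"dy":0.366,"dz":0.032,"ax":-0.697,"ay":0.06,"az":-0.163,"fingers":1},{"dx":-0.353,"dy":0.366,"dz":0.032,"ax":-0.697,"ay":0.06,"az":-0.163,"fingers":1},{"dx":-0.353,"dy":0.366,"dz":0.032,"ax":-0.697,"ay":0.06,"az":-0.163,"fingers":1},{"dx":-0.353,"dy":0.366,"dz":0.032,"ax":-0.697,"ay":0.06,"az":-0.163,"fingers":1},{"dx":-0.353,"dy":0.366,"dz":0.032,"ax":-0.697,"ay":0.06,"az":-0.163,"fingers":1},{"dx":-0.353,"dy":0.366,"dz":0.032,"ax":-0.697,"ay":0.06,"az":-0.163,"fingers":1},{"dx":-0.353,"dy":0.366,"dz":0.032,"ax":-0.697,"ay":0.06,"az":-0.163,"fingers":1},{"dx":-0.353,"dy":0.366,"dz":0.032,"ax":-0.697,"ay":0.06,"az":-0.163,"fingers":1}]'
python3 - <<'E'
from h import *
print(env.sense()['qpos'],toolT())
R=Rlean(40); go([.40,.06,.22],R); p=tipto(GF-EX*.05-EZ*.003,R);print(p);go(p,R)
p,d,W=cloud('wrist');save('w1.png',p);np.savez('/tmp/w1.npz',p=p,W=W)
E
```

```text
time: 1.4
tool_pos: [0.3983, 0.0647, 0.2339]
orientation: [0.255, 0.706, 0.623, 0.219]
wrist_force: [-0.4, -0.5, 0.1]
width: 0.0009
[ 0.0641671  -0.10997872  2.32458496 -0.47479061  0.28248122 -0.96790639] [[ 0.12776417  0.76911784  0.62620608  0.39831615]
 [ 0.99176659 -0.09354774 -0.08745204  0.06472823]
 [-0.00868076  0.63222351 -0.77473743  0.23393579]
 [ 0.          0.          0.          1.        ]]
d [-0.0044 -0.0071  0.0123] a [-0.014  0.013 -0.002] rows 0.2
[0.51039644 0.03283436 0.06115111]
d [-0.0158 -0.0201  0.2068] a [-0.014  0.013 -0.002] rows 3.3
```

View pics/w1.png

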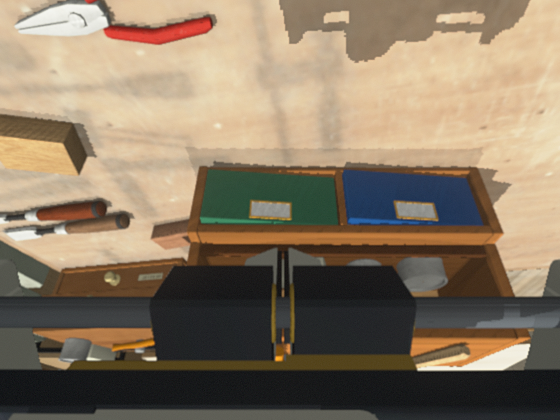

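The wrist view shows the green front at (269,197) and blue at (412,198), both shut. Joint 5 is near its limit, so I'll use less lean. First I'll refine the front position.

Run:
```python
from h import *
t=np.load('/tmp/w1.npz');W=t['W']; q=t['p'].astype(int)
g=(q[...,1]>q[...,0]+25)&(q[...,1]>q[...,2]+15);b=(q[...,2]>q[...,0]+40)
for n,m in(('g',g),('b',b)):
    m=m.copy();m[:160]=0;m[230:]=0;m[:,:190]=0;m[:,500:]=0
    P=W[m];P=P[np.isfinite(P[:,0])]; x=(P-GF)@EX;y=(P-GF)@EY
    print(n,len(P),'x',np.percentile(x,[5,50,95]).round(4),'y',np.percentile(y,[1,50,99]).round(4),'z',np.percentile(P[:,2],[1,50,99]).round(4),np.degrees(np.arctan(np.polyfit(y,x,1)[0])))
R=Rlean(33); 
for k in(.06,.04): go(tipto(GF-EX*k-EZ*.003,R),R)
```

```text
g 5543 x [-0.006   0.0009  0.0084] y [-0.0746 -0.0057  0.0763] z [0.015  0.0482 0.084 ] 5.6572600994129525
b 5493 x [-0.0058  0.001   0.0087] y [0.0888 0.1553 0.2411] z [0.0153 0.0484 0.0841] 5.575242747407792
d [-0.0155 -0.0259  0.2006] a [ 0.109  0.013 -0.002] rows 3.2
d [-0.0153 -0.0104  0.2132] a [ 0.109  0.013 -0.002] rows 3.4
```

Run:
```python
from h import *
t=np.load('/tmp/w1.npz');W=t['W']
for v in (180,195,221,238):
  L=W[v,195:500:12]; print(v,[(round(float((p-GF)@EY)*1e3),round(float((p-GF)@EX)*1e3),round(float(p[2])*1e3)) for p in L])
```

```text
180 [(-102, 30, 1), (-76, -6, 29), (-61, -5, 29), (-47, -4, 28), (-33, -2, 26), (-18, -1, 26), (-4, 2, 23), (11, 3, 22), (25, 5, 21), (40, 5, 21), (55, 6, 20), (70, 9, 18), (84, 3, 22), (97, -6, 30), (112, -4, 27), (126, -3, 27), (141, -1, 25), (157, 1, 24), (171, 1, 23), (187, 4, 21), (203, 6, 20), (218, 7, 19), (234, 9, 17), (249, 8, 18), (280, 30, 0), (295, 30, 1)]
195 [(-89, 1, 46), (-73, -6, 52), (-59, -5, 51), (-45, -4, 50), (-31, -1, 48), (-17, 0, 47), (-3, 1, 46), (11, 2, 46), (25, 4, 45), (40, 4, 44), (54, 5, 43), (69, 8, 41), (82, 4, 44), (94, -7, 52), (108, -5, 51), (123, -4, 50), (138, -1, 48), (153, 1, 46), (167, 1, 46), (182, 4, 44), (197, 5, 44), (213, 8, 41), (227, 8, 41), (243, 9, 40), (253, 3, 45), (313, 65, -1)]
221 [(-84, 2, 82), (-69, 0, 84), (-56, 0, 84), (-42, 0, 84), (-29, 0, 83), (-15, 0, 83), (-2, 2, 82), (11, 3, 82), (25, 4, 81), (39, 5, 80), (52, 7, 79), (66, 8, 78), (80, 8, 78), (92, -1, 84), (105, -1, 84), (119, -1, 83), (132, -2, 84), (146, 0, 83), (160, 2, 82), (174, 2, 81), (188, 5, 80), (202, 5, 80), (217, 8, 78), (232, 10, 77), (248, 14, 74), (255, 3, 81)]
238 [(-84, 15, 97), (-70, 14, 97), (-56, 13, 98), (-43, 14, 97), (-29, 13, 98), (-16, 15, 97), (-2, 14, 97), (11, 13, 98), (25, 14, 98), (39, 13, 98), (52, 13, 98), (66, 13, 98), (79, 14, 97), (93, 13, 98), (106, 13, 98), (119, 13, 98), (133, 12, 98), (146, 12, 98), (160, 12, 98), (173, 12, 98), (186, 12, 98), (200, 12, 98), (213, 12, 98), (227, 12, 98), (240, 12, 98), (254, 12, 98)]
```

```bash
python3 -m jog '[{"dx":-0.015,"dy":-0.026,"dz":0.06,"ax":0.109,"ay":0.013,"fingers":1},{"dx":-0.015,"dy":-0.026,"dz":0.11,"ax":0.109,"ay":0.013,"fingers":1},{"dx":-0.015,"dy":-0.026,"dz":0.16,"ax":0.109,"ay":0.013,"fingers":1},{"dx":-0.015,"dy":-0.026,"dz":0.2,"ax":0.109,"ay":0.013,"fingers":1},{"dx":-0.015,"dy":-0.026,"dz":0.2,"ax":0.109,"ay":0.013,"fingers":1},{"dx":-0.015,"dy":-0.026,"dz":0.2,"ax":0.109,"ay":0.013,"fingers":1}]'
python3 - <<'E'
from h import *
print(env.sense()['qpos'],env.sense()['wrist_force'])
R=Rlean(33)
for k in(.03,.01,0,-.005): go(tipto(GF-EX*k-EZ*.003,R),R)
p,d,W=cloud('side');save('s2.png',cv2.resize(p[100:300,150:430],(784,560)))
E
```

```text
[ 0.06248872 -0.1099798   2.32316333 -0.47184139  0.28258995 -0.97295519] [1.0291462  0.00401672 1.10596723]
d [-0.0152 -0.0026  0.2196] a [ 0.109  0.013 -0.002] rows 3.5
d [-0.015   0.0129  0.2322] a [ 0.109  0.013 -0.002] rows 3.7
d [-0.015   0.0206  0.2386] a [ 0.109  0.013 -0.002] rows 3.8
d [-0.0149  0.0245  0.2417] a [ 0.109  0.013 -0.002] rows 3.9schema error: expected keys dx, dy, dz, ax, ay, az, fingers
```

View pics/s2.png

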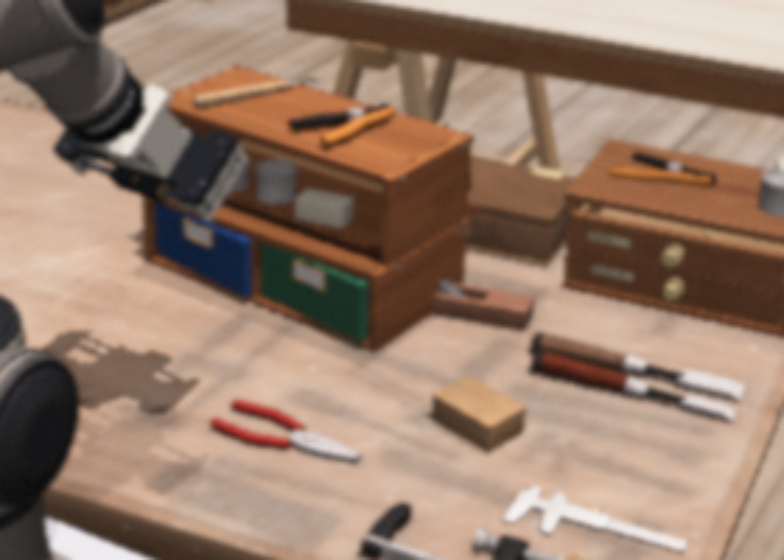

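The move was refused because every key is required. Both drawers are still shut and nothing has moved.

```bash
python3 -m jog '[{"dx":-0.015,"dy":-0.026,"dz":0.06,"ax":0.109,"ay":0.013,"az":0,"fingers":1},{"dx":-0.015,"dy":-0.026,"dz":0.11,"ax":0.109,"ay":0.013,"az":0,"fingers":1},{"dx":-0.015,"dy":-0.026,"dz":0.16,"ax":0.109,"ay":0.013,"az":0,"fingers":1},{"dx":-0.015,"dy":-0.026,"dz":0.2,"ax":0.109,"ay":0.013,"az":0,"fingers":1},{"dx":-0.015,"dy":-0.026,"dz":0.2,"ax":0.109,"ay":0.013,"az":0,"fingers":1},{"dx":-0.015,"dy":-0.026,"dz":0.2,"ax":0.109,"ay":0.013,"az":0,"fingers":1}]'
python3 - <<'E'
from h import *
print(env.sense()['qpos'],env.sense()['wrist_force'])
R=Rlean(33)
for k in(.06,.03,.01,0,-.005): go(tipto(GF-EX*k-EZ*.003,R),R)
p,d,W=cloud('side');save('s3.png',cv2.resize(p[100:300,150:430],(784,560)))
E
```

```text
time: 2.25
tool_pos: [0.5241, 0.0576, 0.1343]
orientation: [0.195, 0.729, 0.639, 0.149]
wrist_force: [-1.2, -0.2, 0.0]
width: 0.0004
[ 0.02307518  0.33113865  2.06103131 -0.38660056  0.28329363 -1.068957  ] [-1.23264307 -0.16615922  0.01133824]
d [-0.0243 -0.0498  0.0551] a [-0.081  0.039 -0.002] rows 1.3
d [-0.0237 -0.0234  0.0694] a [-0.081  0.039 -0.002] rows 1.2
d [-0.0232 -0.0058  0.0789] a [-0.081  0.039 -0.002] rows 1.3
d [-0.023   0.003   0.0836] a [-0.081  0.039 -0.002] rows 1.4
d [-0.0229  0.0074  0.086 ] a [-0.081  0.039 -0.002] rows 1.4
```

View pics/s3.png

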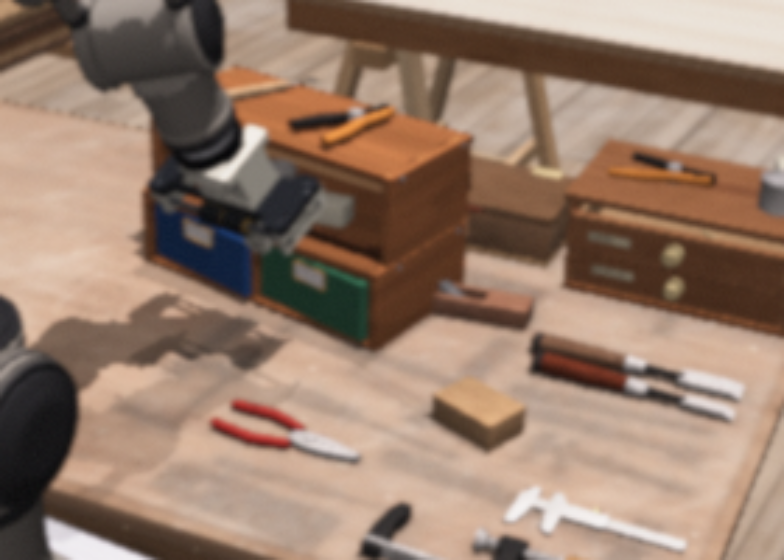

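Run:
```python
from h import *
for th in (22,24):
  R=Rlean(th)
  for k in(.05,.03,.01): go(tipto(GF-EX*k-EZ*.003,R),R)
```

```text
d [-0.024  -0.0362  0.0597] a [ 0.111  0.039 -0.006] rows 1.2
d [-0.0235 -0.0186  0.0692] a [ 0.111  0.039 -0.006] rows 1.2
d [-0.0231 -0.001   0.0787] a [ 0.111  0.039 -0.006] rows 1.3
d [-0.024  -0.037   0.0596] a [ 0.076  0.039 -0.005] rows 1.2
d [-0.0236 -0.0194  0.0691] a [ 0.076  0.039 -0.005] rows 1.2
d [-0.0231 -0.0018  0.0786] a [ 0.076  0.039 -0.005] rows 1.3
```

```bash
python3 -m jog '[{"dx":-0.024,"dy":-0.036,"dz":0.03,"ax":0.09,"ay":0.039,"az":-0.005,"fingers":1},{"dx":-0.024,"dy":-0.036,"dz":0.06,"ax":0.09,"ay":0.039,"az":-0.005,"fingers":1},{"dx":-0.024,"dy":-0.036,"dz":0.06,"ax":0.09,"ay":0.039,"az":-0.005,"fingers":1},{"dx":-0.024,"dy":-0.036,"dz":0.06,"ax":0.09,"ay":0.039,"az":-0.005,"fingers":1}]'
python3 - <<'E'
from h import *
s=env.sense();print(s['qpos'],s['wrist_force'])
T=toolT();tip=T[:3,3]+.025*T[:3,2]; print('lean',np.degrees(np.arccos(-T[2,2])),'tip rel GF',(tip-GF)@EX,(tip-GF)@EY,tip[2])
R=Rlean(23)
for k in(.05,.03,.01,0,-.01): go(tipto(GF-EX*k-EZ*.003,R),R)
E
```

```text
time: 2.8
tool_pos: [0.5241, 0.0338, 0.0809]
orientation: [0.142, 0.735, 0.652, 0.124]
wrist_force: [0.5, 0.1, -0.4]
width: 0.0002
[-0.06925603  0.43922679  2.04023808 -0.07776977  0.28329846 -1.44972731] [ 0.49921901  0.08531481 -0.37919277]
lean 21.785650826425684 tip rel GF -0.043260846270067065 0.002550936947422538 0.05771540478615016
d [-0.0026 -0.0126  0.0121] a [-0.021  0.003 -0.   ] rows 0.3
d [-0.0026  0.006   0.0195] a [-0.021  0.003 -0.   ] rows 0.3
d [-0.0025  0.0245  0.027 ] a [-0.021  0.003 -0.   ] rows 0.6
d [-0.0025  0.0338  0.0307] a [-0.021  0.003 -0.   ] rows 0.7
d [-0.0025  0.0431  0.0344] a [-0.021  0.003 -0.   ] rows 0.9
```

```bash
python3 -m jog '[{"dx":-0.002,"dy":0.006,"dz":0.0195,"ax":0,"ay":0,"az":0,"fingers":1},{"dx":-0.002,"dy":0.015,"dz":0.023,"ax":0,"ay":0,"az":0,"fingers":1},{"dx":-0.002,"dy":0.020,"dz":0.025,"ax":0,"ay":0,"az":0,"fingers":1},{"dx":-0.002,"dy":0.020,"dz":0.025,"ax":0,"ay":0,"az":0,"fingers":1}]'
python3 - <<'E'
from h import *
s=env.sense();print(s['qpos'],s['wrist_force'])
T=toolT();tip=T[:3,3]+.025*T[:3,2]; print('lean',np.degrees(np.arccos(-T[2,2])),'tip rel GF',(tip-GF)@EX,(tip-GF)@EY,tip[2])
E
```

```text
time: 3.3
tool_pos: [0.552, 0.0287, 0.0664]
orientation: [0.142, 0.735, 0.652, 0.124]
wrist_force: [-0.6, -0.0, 0.5]
width: 0.0005
[-0.0764765   0.50159642  1.97871255 -0.06857106  0.2831131  -1.46544775] [-0.57246695 -0.00647784  0.54935532]
lean 21.730056084340717 tip rel GF -0.01502432134119308 0.0007415689563718405 0.04312751281498706
```

```bash
python3 -m jog '[{"dx":0,"dy":0.0037,"dz":0.0015,"ax":0,"ay":0,"az":0,"fingers":1},{"dx":0,"dy":0.0065,"dz":0.0026,"ax":0,"ay":0,"az":0,"fingers":1},{"dx":0,"dy":0.0065,"dz":0.0026,"ax":0,"ay":0,"az":0,"fingers":1}]'
```

```text
time: 3.68
tool_pos: [0.5588, 0.0279, 0.0663]
orientation: [0.142, 0.735, 0.652, 0.124]
wrist_force: [-0.5, -0.2, 0.3]
width: 0.0001
```

```bash
python3 -m jog '[{"dx":0,"dy":0.0028,"dz":0.0011,"ax":0,"ay":0,"az":0,"fingers":1},{"dx":0,"dy":0.0046,"dz":0.0018,"ax":0,"ay":0,"az":0,"fingers":1}]'
```

```text
time: 3.92
tool_pos: [0.5617, 0.0275, 0.0656]
orientation: [0.14, 0.735, 0.652, 0.122]
wrist_force: [-10.2, 0.5, 5.2]
width: 0.0005
```

```bash
python3 -m jog '[{"dx":0,"dy":0.0046,"dz":0.0018,"ax":0,"ay":0,"az":0,"fingers":1},{"dx":0,"dy":0.0065,"dz":0.0026,"ax":0,"ay":0,"az":0,"fingers":1}]'
```

```text
time: 4.18
tool_pos: [0.5665, 0.0268, 0.0647]
orientation: [0.139, 0.735, 0.652, 0.12]
wrist_force: [-8.7, 0.2, 6.4]
width: 0.0004
```

```bash
python3 -m jog '[{"dx":0,"dy":0.0025,"dz":0.001,"ax":0,"ay":0,"az":0,"fingers":1},{"dx":0,"dy":0.0025,"dz":0.001,"ax":0,"ay":0,"az":0,"fingers":1}]'
```

```text
time: 4.42
tool_pos: [0.5672, 0.0267, 0.0639]
orientation: [0.137, 0.736, 0.653, 0.119]
wrist_force: [-8.4, 0.4, 5.3]
width: 0.0005
```

```bash
python3 -m jog '[{"dx":0,"dy":-0.055,"dz":-0.022,"ax":0,"ay":0,"az":0,"fingers":1},{"dx":0,"dy":-0.105,"dz":-0.05,"ax":0,"ay":0,"az":0,"fingers":1},{"dx":0,"dy":-0.13,"dz":-0.08,"ax":0,"ay":0,"az":0,"fingers":1},{"dx":0,"dy":-0.11,"dz":-0.13,"ax":0,"ay":0,"az":0,"fingers":1},{"dx":0,"dy":-0.08,"dz":-0.18,"ax":0,"ay":0,"az":0,"fingers":1},{"dx":0,"dy":-0.08,"dz":-0.18,"ax":0,"ay":0,"az":0,"fingers":-0.3},{"dx":0,"dy":-0.08,"dz":-0.18,"ax":0,"ay":0,"az":0,"fingers":-0.8},{"dx":0,"dy":-0.08,"dz":-0.18,"ax":0,"ay":0,"az":0,"fingers":-0.8}]'
python3 - <<'E'
from h import *
p,d,W=cloud('wrist');save('w4.png',p);np.savez('/tmp/w4.npz',p=p,W=W)
s=env.sense();print(s['qpos'],s['wrist_force'],s['tool_pos'])
p,d,W=cloud('side');save('s4.png',cv2.resize(p[100:300,150:430],(784,560)))
E
```

```text
time: 5.42
tool_pos: [0.4284, 0.044, 0.202]
orientation: [0.136, 0.736, 0.653, 0.118]
wrist_force: [-0.3, -0.4, 0.2]
width: 0.0259
[-0.05809871  0.06723551  2.1002101  -0.04516274  0.61412629 -1.47722714] [ 0.39078368  0.0485749  -0.41049947] [0.42851902 0.04396701 0.2020541 ]
```

View pics/w4.png

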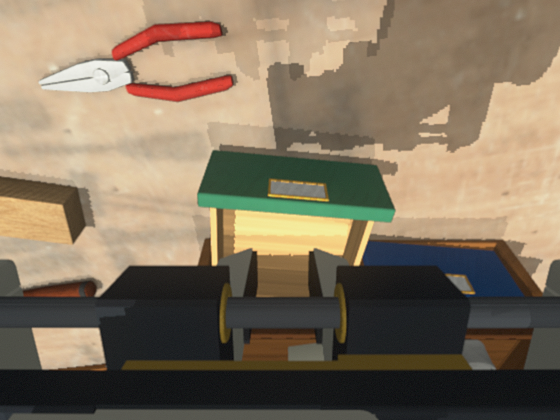

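View pics/s4.png

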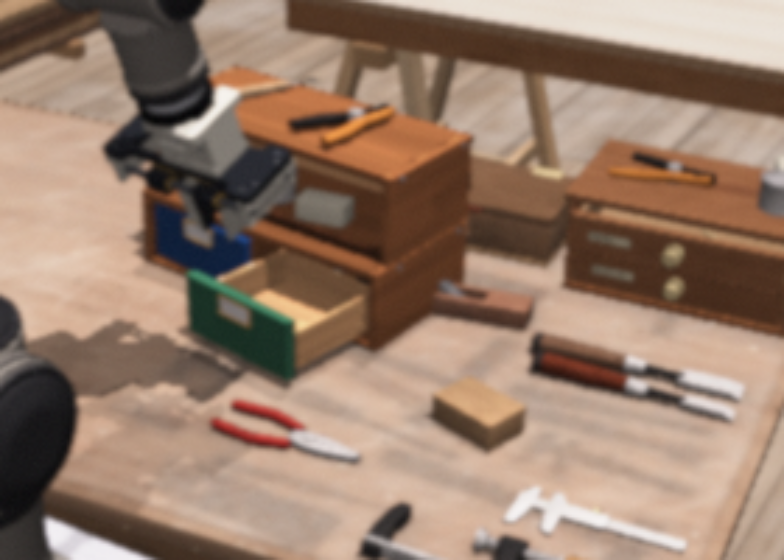

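The drawer has sprung open (front at side px (240,320)) and the blue one is still shut. Next I'll go over the block.

Run:
```python
from h import *
# R with tool x at -17.5deg -> y dir -107.5
R=Rlean(0,np.radians(-107.5)); print(R.round(2)); go([.495,-.226,.18],R)
```

```text
[[ 0.95 -0.3  -0.  ]
 [-0.3  -0.95 -0.  ]
 [ 0.    0.   -1.  ]]
d [-0.2599  0.0837  0.0566] a [ 0.267 -0.314  1.735] rows 9.6
```

```bash
python3 -m jog '[{"dx":-0.26,"dy":0.084,"dz":0.057,"ax":0.267,"ay":-0.314,"az":1.735,"fingers":-1},{"dx":-0.26,"dy":0.084,"dz":0.057,"ax":0.267,"ay":-0.314,"az":1.735,"fingers":-1},{"dx":-0.26,"dy":0.084,"dz":0.057,"ax":0.267,"ay":-0.314,"az":1.735,"fingers":-1},{"dx":-0.26,"dy":0.084,"dz":0.057,"ax":0.267,"ay":-0.314,"az":1.735,"fingers":-1},{"dx":-0.26,"dy":0.084,"dz":0.057,"ax":0.267,"ay":-0.314,"az":1.735,"fingers":-1},{"dx":-0.26,"dy":0.084,"dz":0.057,"ax":0.267,"ay":-0.314,"az":1.735,"fingers":-1},{"dx":-0.26,"dy":0.084,"dz":0.057,"ax":0.267,"ay":-0.314,"az":1.735,"fingers":-1},{"dx":-0.26,"dy":0.084,"dz":0.057,"ax":0.267,"ay":-0.314,"az":1.735,"fingers":-1},{"dx":-0.26,"dy":0.084,"dz":0.057,"ax":0.267,"ay":-0.314,"az":1.735,"fingers":-1},{"dx":-0.26,"dy":0.084,"dz":0.057,"ax":0.267,"ay":-0.314,"az":1.735,"fingers":-1}]'
python3 - <<'E'
from h import *
R=Rlean(0,np.radians(-107.5)); go([.495,-.226,.18],R)
p,d,W=cloud('wrist');save('w5.png',p);np.savez('/tmp/w5.npz',p=p,W=W)
print(env.sense()['qpos'])
m=(W[...,2]>.024)&(W[...,2]<.042)&(abs(W[...,0]-.495)<.07)&(abs(W[...,1]+.226)<.07)
print(m.sum(),cv2.minAreaRect((W[m][:,:2]*1000).astype(np.float32)),np.median(W[m][:,2]))
p,d,W=cloud('top');np.savez('/tmp/t5.npz',p=p,W=W);save('t5.png',cv2.resize(p[90:290,150:430],(784,560)))
E
```

```text
time: 6.78
tool_pos: [0.4954, -0.2261, 0.1784]
orientation: [-0.001, 0.988, -0.154, -0.001]
wrist_force: [-0.2, 0.8, -0.2]
width: 0.0919
d [-0.0004  0.     -0.0016] a [-0.001  0.003 -0.004] rows 0.0
[-5.69495569e-01  4.47743345e-01  1.57546285e+00  5.77898397e-04
  1.12165870e+00 -2.57458543e-01]
5945 ((495.6329345703125, -226.84291076660156), (80.3936538696289, 55.09297561645508), 73.0211181640625) 0.031489298205910954
```

View pics/w5.png

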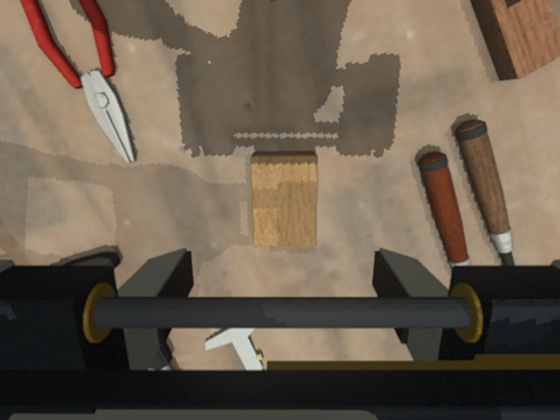

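View pics/t5.png

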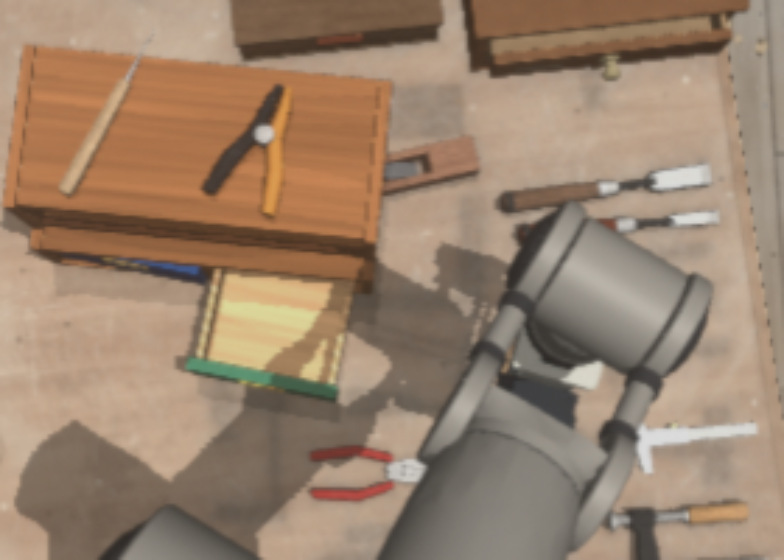

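The block sits squarely between the fingers, centred at wrist px (285,199). I'll descend, and measure the open drawer from the top picture.

```bash
python3 -m jog '[{"dx":0,"dy":0.001,"dz":0.05,"ax":0,"ay":0.003,"az":0,"fingers":-1},{"dx":0,"dy":0.001,"dz":0.1,"ax":0,"ay":0.003,"az":0,"fingers":-1},{"dx":0,"dy":0.001,"dz":0.135,"ax":0,"ay":0.003,"az":0,"fingers":-1},{"dx":0,"dy":0.001,"dz":0.147,"ax":0,"ay":0.003,"az":0,"fingers":-1},{"dx":0,"dy":0.001,"dz":0.147,"ax":0,"ay":0.003,"az":0,"fingers":-1},{"dx":0,"dy":0.001,"dz":0.147,"ax":0,"ay":0.003,"az":0,"fingers":0.2},{"dx":0,"dy":0.001,"dz":0.147,"ax":0,"ay":0.003,"az":0,"fingers":0.2},{"dx":0,"dy":0.001,"dz":0.147,"ax":0,"ay":0.003,"az":0,"fingers":0.2},{"dx":0,"dy":0.001,"dz":0.147,"ax":0,"ay":0.003,"az":0,"fingers":0.2}]'
python3 - <<'E'
from h import *
t=np.load('/tmp/t5.npz');W=t['W'].reshape(-1,3);q=t['p'].reshape(-1,3).astype(int)
x=(W-GF)@EX;y=(W-GF)@EY
k=(x>-.15)&(x<.02)&(abs(y)<.1)
for z0,z1 in((.016,.03),(.058,.068),(.078,.09)):
    m=k&(W[:,2]>z0)&(W[:,2]<z1); print(z0,m.sum(),'x',np.percentile(x[m],[0,3,50,97,100]).round(3),'y',np.percentile(y[m],[0,3,25,50,75,97,100]).round(3))
    print(cv2.minAreaRect(np.c_[x[m],y[m]].astype(np.float32)*1000))
E
```

```text
time: 8.0
tool_pos: [0.495, -0.2272, 0.0319]
orientation: [-0.0, 0.988, -0.152, 0.001]
wrist_force: [0.1, -0.4, 0.5]
width: 0.0562
0.016 1560 x [-0.119 -0.092 -0.04   0.01   0.013] y [-0.091 -0.057 -0.028  0.005  0.039  0.07   0.094]
((-46.75847625732422, 5.81024169921875), (182.97933959960938, 130.76504516601562), 84.29509735107422)
0.058 175 x [-0.119 -0.113 -0.049  0.004  0.006] y [-0.088 -0.069 -0.063  0.068  0.077  0.086  0.094]
((-50.73108673095703, 6.814918518066406), (181.23590087890625, 125.68560791015625), 85.60889434814453)
0.078 300 x [-0.119 -0.116 -0.104  0.003  0.004] y [-0.091 -0.062 -0.024  0.017  0.06   0.092  0.1  ]
((-57.61555862426758, 4.793426513671875), (190.64747619628906, 122.57530975341797), 89.66901397705078)
```

```bash
python3 -m jog '[{"dx":0,"dy":0,"dz":0,"ax":0,"ay":0,"az":0,"fingers":0.4},{"dx":0,"dy":0,"dz":0,"ax":0,"ay":0,"az":0,"fingers":0.4},{"dx":0,"dy":0,"dz":-0.02,"ax":0,"ay":0,"az":0,"fingers":0.4},{"dx":0,"dy":0,"dz":-0.05,"ax":0,"ay":0,"az":0,"fingers":0.4},{"dx":0,"dy":0,"dz":-0.05,"ax":0,"ay":0,"az":0,"fingers":0.4}]'
python3 - <<'E'
from h import *
p,d,W=cloud('side');save('s6.png',cv2.resize(p[100:300,150:430],(784,560)))
p,d,W=cloud('top');np.savez('/tmp/t6.npz',p=p,W=W);save('t6.png',cv2.resize(p[160:250,190:310],(800,600),interpolation=cv2.INTER_CUBIC))
E
```

```text
time: 8.62
tool_pos: [0.496, -0.2279, 0.0836]
orientation: [0.001, 0.988, -0.152, 0.003]
wrist_force: [-0.3, -0.1, -2.2]
width: 0.0547
```

View pics/s6.png

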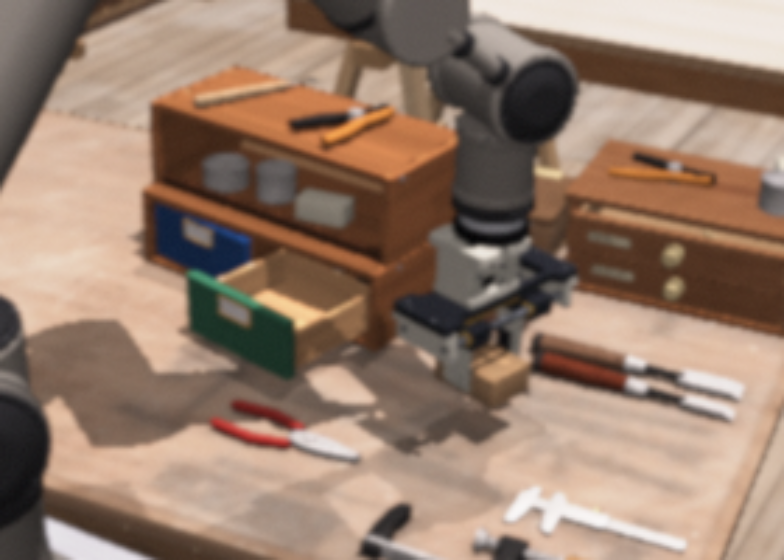

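View pics/t6.png

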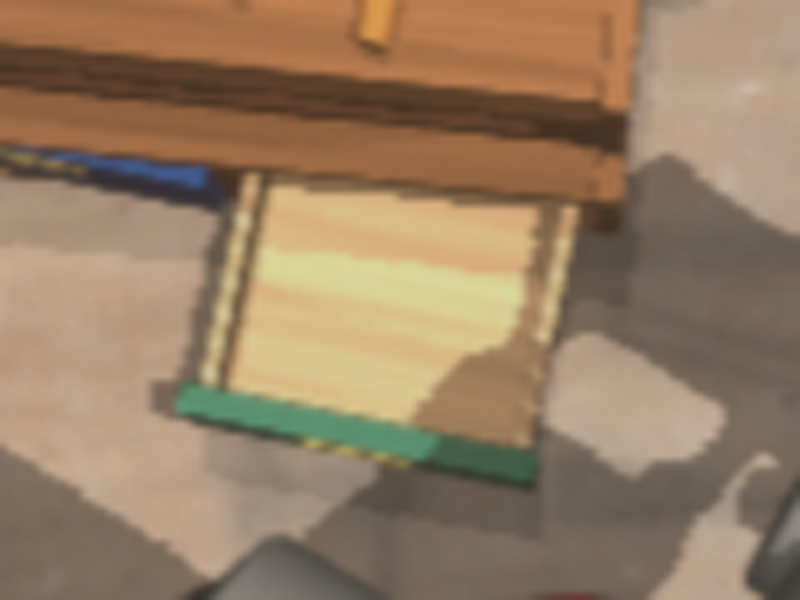

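```bash
cat >> h.py <<'E'
def ray(name,uv,z):
    c=env.camera_params(name);K=np.array(c['intrinsics'])
    n=cv2.undistortPoints(np.array([[uv]],float),K,np.array([float(c['k1']),0,0,0,0.]))[0,0]
    R=np.array(c['R']);t=np.array(c['t']); o=-R.T@t; d=R.T@np.array([n[0],n[1],1]); return o+d*(z-o[2])/d[2]
E
python3 - <<'E'
from h import *
f=lambda a,z: ray('top',(190+a[0]/6.667-.5,160+a[1]/6.667-.5),z)
def seg(n,a,b,z):
    A,B=f(a,z),f(b,z);d=B-A;print(n,A.round(4),B.round(4),'len',np.linalg.norm(d).round(4),'ang',np.degrees(np.arctan2(d[1],d[0])).round(2)%180)
seg('front inner',(185,385),(538,448),.084)
seg('Lwall',(255,180),(213,385),.063)
seg('Rwall',(570,207),(540,440),.063)
seg('ledge',(0,140),(622,207),.098)
seg('blue',(0,155),(225,200),.084)
seg('topedge',(0,45),(622,108),.204)
E
```

```text
front inner [0.496  0.1247 0.084 ] [ 0.4651 -0.0262  0.084 ] len 0.1541 ang 78.42
Lwall [0.5879 0.096  0.063 ] [0.4977 0.1154 0.063 ] len 0.0922 ang 167.86
Rwall [ 0.5725 -0.0424  0.063 ] [ 0.47   -0.0268  0.063 ] len 0.1037 ang 171.38
ledge [0.602  0.2007 0.098 ] [ 0.5666 -0.0648  0.098 ] len 0.2679 ang 82.42
blue [0.5979 0.2036 0.084 ] [0.576  0.1067 0.084 ] len 0.0993 ang 77.21
topedge [0.6207 0.1795 0.204 ] [ 0.5899 -0.0643  0.204 ] len 0.2458 ang 82.8
```

The block is held (width 54.7 mm, clear of the table in side view near (500,375)). The top picture shows the drawer runs at about -12° yaw, floor point around (0.5295, 0.0387). I'll turn at a safe place first.

Run:
```python
from h import *
R=Rlean(0,np.radians(-12)); go([.46,-.05,.23],R)
```

```text
d [-0.0861 -0.1584 -0.1487] a [ 1.000e-03 -1.000e-03 -1.667e+00] rows 9.0
```

```bash
python3 -m jog '[{"dx":0,"dy":0,"dz":-0.05,"ax":0,"ay":0,"az":0,"fingers":0.4},{"dx":-0.02,"dy":-0.03,"dz":-0.1,"ax":0,"ay":0,"az":-0.15,"fingers":0.4},{"dx":-0.035,"dy":-0.06,"dz":-0.149,"ax":0,"ay":0,"az":-0.33,"fingers":0.4},{"dx":-0.05,"dy":-0.09,"dz":-0.149,"ax":0,"ay":0,"az":-0.5,"fingers":0.4},{"dx":-0.07,"dy":-0.12,"dz":-0.149,"ax":0,"ay":0,"az":-0.68,"fingers":0.4},{"dx":-0.086,"dy":-0.158,"dz":-0.149,"ax":0,"ay":0,"az":-0.85,"fingers":0.4},{"dx":-0.086,"dy":-0.158,"dz":-0.149,"ax":0,"ay":0,"az":-1.03,"fingers":0.4},{"dx":-0.086,"dy":-0.158,"dz":-0.149,"ax":0,"ay":0,"az":-1.2,"fingers":0.4},{"dx":-0.086,"dy":-0.158,"dz":-0.149,"ax":0,"ay":0,"az":-1.38,"fingers":0.4},{"dx":-0.086,"dy":-0.158,"dz":-0.149,"ax":0,"ay":0,"az":-1.55,"fingers":0.4}]'
python3 - <<'E'
from h import *
R=Rlean(0,np.radians(-12)); go([.46,-.05,.23],R); go([.5295,.0387,.20],R);print(env.sense()['qpos'])
p,d,W=cloud('wrist');save('w7.png',p);np.savez('/tmp/w7.npz',p=p,W=W)
E
```

```text
time: 9.98
tool_pos: [0.4594, -0.0502, 0.2288]
orientation: [-0.001, 0.811, 0.585, -0.0]
wrist_force: [-0.6, 0.2, -1.1]
width: 0.0552
d [ 0.0004  0.0005 -0.0012] a [-0.002 -0.    -0.112] rows 0.6
d [0.1065 0.0385 0.0288] a [-0.002 -0.    -0.112] rows 1.9
[-2.75257822e-01  2.49879940e-01  1.72336619e+00  4.43005244e-04
  1.16989584e+00 -1.52525780e+00]
```

View pics/w7.png

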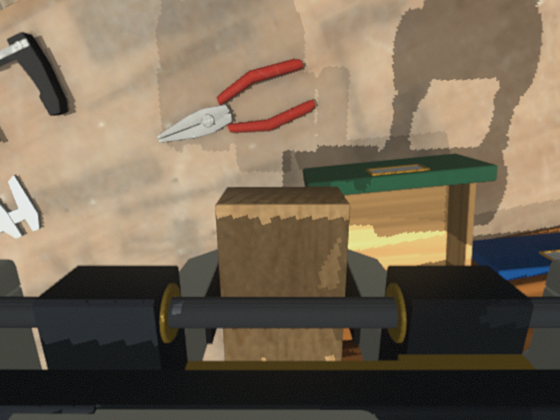

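The block is held straight (wrist px (283,270)); the open drawer is to the right (front at (400,172)). I'll check the drawer's position from this view.

Run:
```python
from h import *
t=np.load('/tmp/w7.npz');W=t['W'];q=t['p'].astype(int)
g=(q[...,1]>q[...,0]+25)&(q[...,1]>q[...,2]+15);g[230:]=0;g[:140]=0;g[:,:300]=0;g[:,500:]=0
P=W[g];P=P[np.isfinite(P[:,0])&(P[:,2]>.03)]
top=P[P[:,2]>.079]; print(len(P),len(top),cv2.minAreaRect((top[:,:2]*1000).astype(np.float32)))
F=P[P[:,2]<.075]; v=cv2.fitLine(F[:,:2].astype(np.float32),cv2.DIST_HUBER,0,.01,.01).ravel();print(len(F),v,np.degrees(np.arctan2(v[1],v[0])))
# floor & left wall
for nm,z0,z1 in(('floor',.017,.029),('wall',.058,.067)):
    m=(W[...,2]>z0)&(W[...,2]<z1)&(W[...,1]>-.02)&(W[...,0]>.48)&(W[...,0]<.58)&(W[...,1]<.13);m[:,:350]=0;m[270:]=0
    Q=W[m];print(nm,len(Q),Q.min(0).round(3) if len(Q) else '',Q.max(0).round(3) if len(Q) else '',np.median(Q,0).round(3))
```

```text
2406 2406 ((472.2469787597656, 49.8122444152832), (153.99505615234375, 12.90925121307373), 77.02369689941406)Traceback (most recent call last):
  File "<stdin>", line 6, in <module>
cv2.error: OpenCV(4.12.0) /io/opencv/modules/imgproc/src/linefit.cpp:50: error: (-215:Assertion failed) count > 0 in function 'fitLine2D_wods'
```

```bash
python3 -m jog '[{"dx":0.05,"dy":0.018,"dz":0,"ax":0,"ay":0,"az":-0.11,"fingers":0.4},{"dx":0.1,"dy":0.037,"dz":0,"ax":0,"ay":0,"az":-0.11,"fingers":0.4},{"dx":0.105,"dy":0.037,"dz":0.02,"ax":0,"ay":0,"az":-0.11,"fingers":0.4},{"dx":0.105,"dy":0.037,"dz":0.03,"ax":0,"ay":0,"az":-0.11,"fingers":0.4},{"dx":0.105,"dy":0.037,"dz":0.03,"ax":0,"ay":0,"az":-0.11,"fingers":0.4}]'
python3 - <<'E'
from h import *
R=Rlean(0,np.radians(-12.3)); go([.528,.038,.057],R); go([.528,.038,.11],R)
p,d,W=cloud('side');save('s8.png',cv2.resize(p[100:300,150:430],(784,560)))
p,d,W=cloud('wrist');save('w8.png',p)
E
```

```text
time: 10.65
tool_pos: [0.5262, 0.0377, 0.1975]
orientation: [-0.002, 0.776, 0.631, -0.001]
wrist_force: [-0.1, 0.2, -1.4]
width: 0.0549
d [0.0007 0.0024 0.1405] a [-0.005  0.     0.009] rows 2.2
d [0.0007 0.0022 0.0875] a [-0.005  0.     0.009] rows 1.4
```

View pics/s8.png

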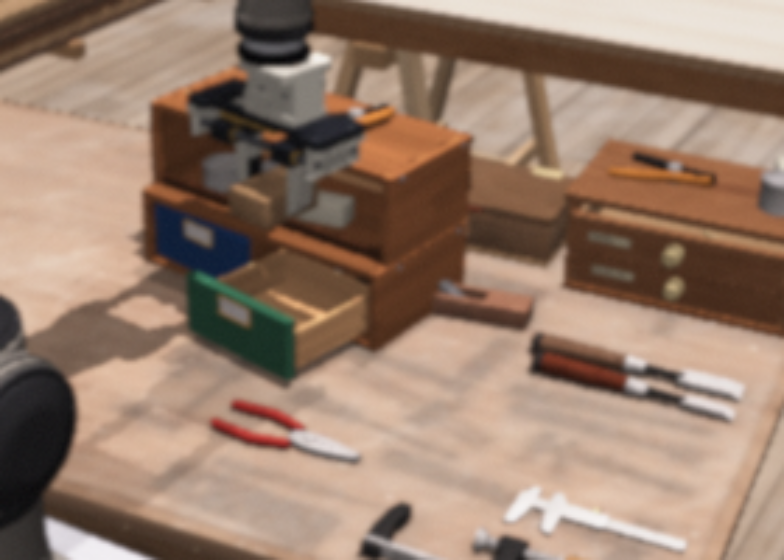

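View pics/w8.png

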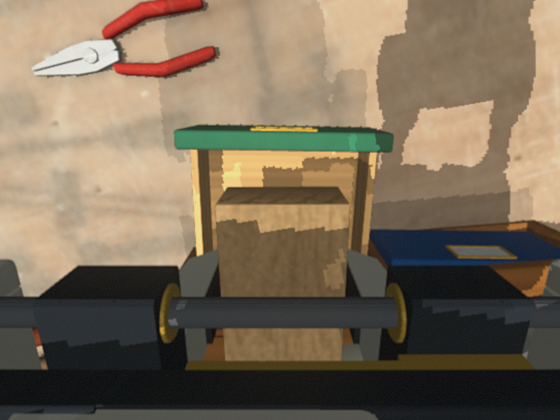

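The block hangs centred between the drawer walls, squarely aligned. I'll lower it.

```bash
python3 -m jog '[{"dx":0.001,"dy":0.002,"dz":0.04,"ax":0,"ay":0,"az":0.009,"fingers":0.4},{"dx":0.001,"dy":0.002,"dz":0.08,"ax":0,"ay":0,"az":0.009,"fingers":0.4},{"dx":0.001,"dy":0.002,"dz":0.11,"ax":0,"ay":0,"az":0.009,"fingers":0.4},{"dx":0.001,"dy":0.002,"dz":0.125,"ax":0,"ay":0,"az":0.009,"fingers":0.4},{"dx":0.001,"dy":0.002,"dz":0.135,"ax":0,"ay":0,"az":0.009,"fingers":0.4},{"dx":0.001,"dy":0.002,"dz":0.135,"ax":0,"ay":0,"az":0.009,"fingers":0.4}]'
```

```text
time: 11.5
tool_pos: [0.5292, 0.038, 0.0643]
orientation: [-0.001, 0.779, 0.627, -0.0]
wrist_force: [0.6, -0.7, -0.9]
width: 0.0547
```

```bash
python3 -m jog '[{"dx":0,"dy":0,"dz":0.003,"ax":0,"ay":0,"az":0,"fingers":0.4},{"dx":0,"dy":0,"dz":0.007,"ax":0,"ay":0,"az":0,"fingers":0.4},{"dx":0,"dy":0,"dz":0.007,"ax":0,"ay":0,"az":0,"fingers":0.4}]'; python3 -m jog '[{"dx":0,"dy":0,"dz":0.001,"ax":0,"ay":0,"az":0,"fingers":0.4},{"dx":0,"dy":0,"dz":0.002,"ax":0,"ay":0,"az":0,"fingers":0.4}]'
```

```text
time: 11.88
tool_pos: [0.5292, 0.038, 0.0573]
orientation: [-0.001, 0.779, 0.627, -0.0]
wrist_force: [0.4, -0.1, -1.6]
width: 0.0548
time: 12.12
tool_pos: [0.5292, 0.0381, 0.0553]
orientation: [-0.001, 0.779, 0.627, -0.0]
wrist_force: [-0.9, -0.5, -2.2]
width: 0.0545
```

```bash
python3 -m jog '[{"dx":0,"dy":0,"dz":0.001,"ax":0,"ay":0,"az":0,"fingers":0.4},{"dx":0,"dy":0,"dz":0.0015,"ax":0,"ay":0,"az":0,"fingers":0.4}]'
```

```text
time: 12.38
tool_pos: [0.5293, 0.038, 0.0548]
orientation: [-0.0, 0.779, 0.627, 0.0]
wrist_force: [-4.3, -0.4, 11.6]
width: 0.0549
```

It's down on the floor (12 N up). I'll release with a limited opening.

```bash
python3 -m jog '[{"dx":0,"dy":0,"dz":-0.0005,"ax":0,"ay":0,"az":0,"fingers":-0.25},{"dx":0,"dy":0,"dz":-0.0005,"ax":0,"ay":0,"az":0,"fingers":-0.45},{"dx":0,"dy":0,"dz":-0.0005,"ax":0,"ay":0,"az":0,"fingers":-0.45},{"dx":0,"dy":0,"dz":-0.0005,"ax":0,"ay":0,"az":0,"fingers":-0.45},{"dx":0,"dy":0,"dz":-0.0005,"ax":0,"ay":0,"az":0,"fingers":-0.45}]'
python3 -m jog '[{"dx":0,"dy":0,"dz":-0.02,"ax":0,"ay":0,"az":0,"fingers":-0.45},{"dx":0,"dy":0,"dz":-0.06,"ax":0,"ay":0,"az":0,"fingers":-0.45},{"dx":0,"dy":0,"dz":-0.11,"ax":0,"ay":0,"az":0,"fingers":-0.45},{"dx":0,"dy":-0.02,"dz":-0.15,"ax":0,"ay":0,"az":0,"fingers":-0.45},{"dx":0,"dy":-0.06,"dz":-0.17,"ax":0,"ay":0,"az":0,"fingers":-0.45},{"dx":0,"dy":-0.1,"dz":-0.17,"ax":0,"ay":0,"az":0,"fingers":1},{"dx":0,"dy":-0.13,"dz":-0.17,"ax":0,"ay":0,"az":0,"fingers":1},{"dx":0,"dy":-0.13,"dz":-0.17,"ax":0,"ay":0,"az":0,"fingers":1}]'
python3 - <<'E'
from h import *
p,d,W=cloud('wrist');save('w9.png',p);np.savez('/tmp/w9.npz',p=p,W=W)
p,d,W=cloud('side');save('s9.png',cv2.resize(p[100:300,150:430],(784,560)))
print(env.sense()['qpos'])
E
```

```text
time: 13.0
tool_pos: [0.5292, 0.038, 0.0552]
orientation: [-0.0, 0.779, 0.627, -0.0]
wrist_force: [0.0, 1.0, 0.3]
width: 0.0665
time: 14.0
tool_pos: [0.4008, 0.0661, 0.2255]
orientation: [-0.0, 0.779, 0.627, -0.0]
wrist_force: [0.5, -0.5, 0.4]
width: 0.0412
[-2.71049919e-02  1.53817702e-01  1.85899136e+00  5.36778575e-04
  1.12783251e+00 -1.38302555e+00]
```

View pics/w9.png

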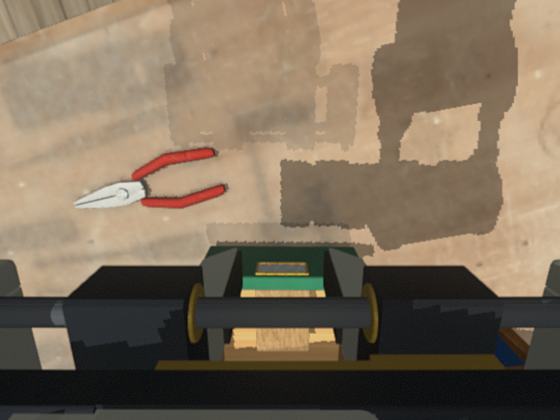

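View pics/s9.png

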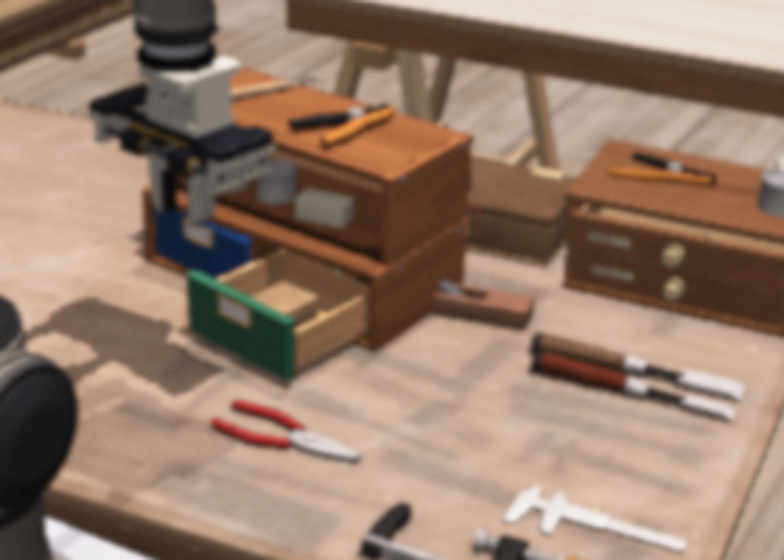

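The block lies flat in the open drawer (side px (290,293)). Next I'll set up the closing press, along the drawer's own direction of about -12.4°.

```bash
cat >> h.py <<'E'
DY=np.radians(-12.4);DX=np.array([np.cos(DY),np.sin(DY),0]);DL=np.array([-DX[1],DX[0],0])
FO=np.array([.4654,.0513,.042]) # open outer face mid
def st():
    s=env.sense();T=toolT();tip=T[:3,3]+.025*T[:3,2]
    print('q',s['qpos'].round(3),'F',s['wrist_force'].round(1),'lean',np.degrees(np.arccos(-T[2,2])).round(1),'tip fwd of open face',((tip-FO)@DX).round(4),'lat',((tip-FO)@DL).round(4),'z',tip[2].round(4))
E
python3 - <<'E'
from h import *
st()
for th in (12,16):
  R=Rlean(th,DY);go(tipto(FO-DX*.035,R)+[0,0,.10],R);go(tipto(FO-DX*.035,R),R)
E
```

```text
q [-2.700e-02  1.540e-01  1.859e+00  1.000e-03  1.128e+00 -1.383e+00] F [-0.  1. -0.] lean 0.1 tip fwd of open face -0.064 lat 0.0006 z 0.2006
d [-0.0007  0.0238  0.0592] a [-0.209 -0.001  0.001] rows 1.1
d [-0.0007  0.0237  0.1592] a [-0.209 -0.001  0.001] rows 2.6
d [-0.0007  0.0221  0.0596] a [-0.278 -0.001  0.001] rows 1.5
d [-0.0007  0.022   0.1596] a [-0.278 -0.001  0.001] rows 2.6
```

```bash
python3 -m jog '[{"dx":0,"dy":0,"dz":0.03,"ax":-0.15,"ay":0,"az":0,"fingers":1},{"dx":0,"dy":0.01,"dz":0.07,"ax":-0.21,"ay":0,"az":0,"fingers":1},{"dx":0,"dy":0.015,"dz":0.11,"ax":-0.21,"ay":0,"az":0,"fingers":1},{"dx":0,"dy":0.02,"dz":0.145,"ax":-0.21,"ay":0,"az":0,"fingers":1},{"dx":0,"dy":0.022,"dz":0.159,"ax":-0.21,"ay":0,"az":0,"fingers":1},{"dx":0,"dy":0.022,"dz":0.159,"ax":-0.21,"ay":0,"az":0,"fingers":1}]'
python3 - <<'E'
from h import *
st()
for th,k in ((11,-.02),(12,0),(12,.02),(14,.04),(18,.06),(21,.08)):
  R=Rlean(th,DY);print(th,k);go(tipto(FO+DX*k,R),R)
E
```

```text
time: 14.85
tool_pos: [0.4251, 0.0607, 0.0654]
orientation: [0.081, 0.775, 0.624, 0.065]
wrist_force: [-0.7, 0.3, 0.6]
width: 0.0004
q [-0.007  0.385  2.159 -0.111  0.396 -1.265] F [-0.7  0.3  0.6] lean 11.9 tip fwd of open face -0.0362 lat 0.0006 z 0.0409
11 -0.02
d [-0.0006  0.0165  0.0023] a [ 0.017 -0.     0.001] rows 0.3
12 0
d [-0.0006  0.0356  0.0065] a [-0.001 -0.     0.001] rows 0.6
12 0.02
d [-0.0006  0.0552  0.0106] a [-0.001 -0.     0.001] rows 0.9
14 0.04
d [-0.0006  0.0739  0.0148] a [-0.036 -0.     0.001] rows 1.2
18 0.06
d [-0.0006  0.0917  0.019 ] a [-0.106 -0.     0.001] rows 1.5
21 0.08
d [-0.0007  0.11    0.0233] a [-0.158 -0.     0.001] rows 1.8
```

```bash
python3 -m jog '[{"dx":-0.0005,"dy":0.012,"dz":0.0023,"ax":0,"ay":0,"az":0,"fingers":1},{"dx":-0.0005,"dy":0.022,"dz":0.004,"ax":0,"ay":0,"az":0,"fingers":1},{"dx":-0.0005,"dy":0.031,"dz":0.0058,"ax":0,"ay":0,"az":0,"fingers":1},{"dx":-0.0005,"dy":0.04,"dz":0.0076,"ax":0,"ay":0,"az":0,"fingers":1},{"dx":-0.0005,"dy":0.05,"dz":0.0096,"ax":-0.01,"ay":0,"az":0,"fingers":1},{"dx":-0.0005,"dy":0.06,"dz":0.0116,"ax":-0.02,"ay":0,"az":0,"fingers":1},{"dx":-0.0005,"dy":0.07,"dz":0.0138,"ax":-0.035,"ay":0,"az":0,"fingers":1},{"dx":-0.0005,"dy":0.081,"dz":0.0165,"ax":-0.07,"ay":0,"az":0,"fingers":1},{"dx":-0.0005,"dy":0.0917,"dz":0.019,"ax":-0.105,"ay":0,"az":0,"fingers":1}]'
python3 - <<'E'
from h import *
st()
for th,k in ((20,.07),(21,.08),(21.5,.09),(22,.1),(22,.105),(22,.11),(22,.115)):
  R=Rlean(th,DY);print(th,k);go(tipto(FO+DX*k,R),R)
p,d,W=cloud('side');save('s10.png',cv2.resize(p[100:300,150:430],(784,560)))
E
```

```text
time: 15.98
tool_pos: [0.5144, 0.0403, 0.0648]
orientation: [0.12, 0.77, 0.619, 0.096]
wrist_force: [-8.1, 1.4, 1.0]
width: 0.0001
q [-0.039  0.473  2.014 -0.157  0.354 -1.255] F [-8.1  1.4  1. ] lean 17.7 tip fwd of open face 0.0578 lat -0.0003 z 0.041
20 0.07
d [0.0003 0.0109 0.0028] a [-0.04   0.001  0.001] rows 0.2
21 0.08
d [0.0002 0.02   0.0058] a [-0.058  0.001  0.001] rows 0.3
21.5 0.09
d [0.0002 0.0293 0.0089] a [-0.066  0.001  0.001] rows 0.5
22 0.1
d [0.0002 0.0386 0.0119] a [-0.075  0.001  0.001] rows 0.6
22 0.105
d [0.0002 0.0434 0.0134] a [-0.075  0.001  0.001] rows 0.7
22 0.11
d [0.0002 0.0481 0.015 ] a [-0.075  0.001  0.001] rows 0.8
22 0.115
d [0.0002 0.0529 0.0165] a [-0.075  0.001  0.001] rows 0.9
```

View pics/s10.png

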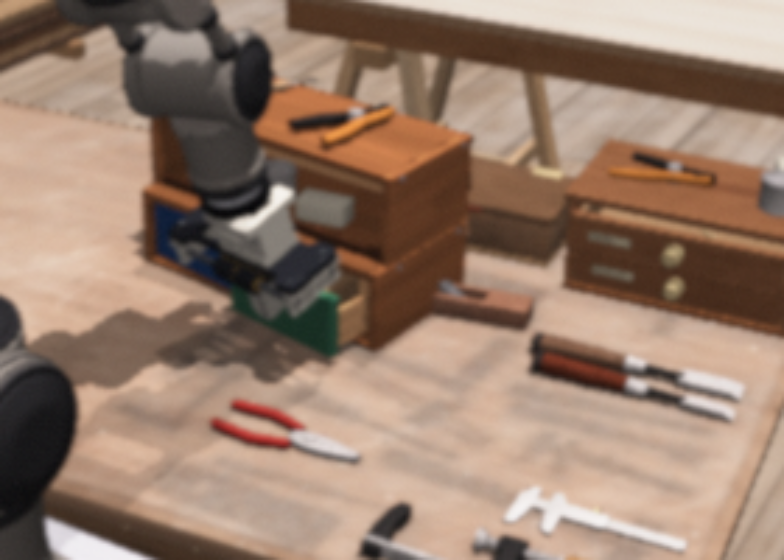

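```bash
python3 -m jog '[{"dx":0,"dy":0.011,"dz":0.0028,"ax":-0.04,"ay":0,"az":0,"fingers":1},{"dx":0,"dy":0.02,"dz":0.0058,"ax":-0.058,"ay":0,"az":0,"fingers":1},{"dx":0,"dy":0.029,"dz":0.0088,"ax":-0.066,"ay":0,"az":0,"fingers":1},{"dx":0,"dy":0.0386,"dz":0.0119,"ax":-0.075,"ay":0,"az":0,"fingers":1},{"dx":0,"dy":0.0434,"dz":0.0134,"ax":-0.075,"ay":0,"az":0,"fingers":1},{"dx":0,"dy":0.0434,"dz":0.0134,"ax":-0.075,"ay":0,"az":0,"fingers":1}]'
python3 - <<'E'
from h import *
st()
for k in (.109,.112,.115,.117):
  R=Rlean(21.7,DY);print(k);go(tipto(FO+DX*k,R),R)
E
```

```text
time: 16.77
tool_pos: [0.5571, 0.0305, 0.0637]
orientation: [0.148, 0.765, 0.616, 0.117]
wrist_force: [-7.9, 3.2, -1.2]
width: 0.0004
q [-0.049  0.516  1.959 -0.219  0.299 -1.207] F [-7.9  3.2 -1.2] lean 21.7 tip fwd of open face 0.1033 lat -0.0006 z 0.0405
0.109
d [0.0006 0.0059 0.0007] a [0.    0.002 0.001] rows 0.1
0.112
d [0.0006 0.0087 0.0018] a [0.    0.002 0.001] rows 0.1
0.115
d [0.0006 0.0115 0.0029] a [0.    0.002 0.001] rows 0.2
0.117
d [0.0006 0.0133 0.0037] a [0.    0.002 0.001] rows 0.2
```

```bash
python3 -m jog '[{"dx":0,"dy":0.005,"dz":0.001,"ax":0,"ay":0,"az":0,"fingers":1},{"dx":0,"dy":0.0087,"dz":0.0025,"ax":0,"ay":0,"az":0,"fingers":1},{"dx":0,"dy":0.0115,"dz":0.0035,"ax":0,"ay":0,"az":0,"fingers":1}]'; python3 -c "from h import *;st()"
```

```text
time: 17.15
tool_pos: [0.5663, 0.0284, 0.0635]
orientation: [0.146, 0.765, 0.616, 0.115]
wrist_force: [-9.7, 3.5, 2.7]
width: 0.0003
q [-0.052  0.528  1.93  -0.2    0.322 -1.23 ] F [-9.7  3.5  2.7] lean 21.4 tip fwd of open face 0.1126 lat -0.0008 z 0.0403
```

```bash
python3 -m jog '[{"dx":0,"dy":0.002,"dz":0.0008,"ax":0,"ay":0,"az":0,"fingers":1},{"dx":0,"dy":0.003,"dz":0.0012,"ax":0,"ay":0,"az":0,"fingers":1}]'; python3 -c "from h import *;st()"
```

```text
time: 17.4
tool_pos: [0.5677, 0.0281, 0.063]
orientation: [0.144, 0.766, 0.616, 0.113]
wrist_force: [-9.1, 3.3, 5.6]
width: 0.0006
q [-0.053  0.531  1.923 -0.195  0.329 -1.235] F [-9.1  3.3  5.6] lean 21.1 tip fwd of open face 0.1139 lat -0.0008 z 0.0397
```

```bash
python3 -m jog '[{"dx":0,"dy":0.0025,"dz":0.001,"ax":0,"ay":0,"az":0,"fingers":1},{"dx":0,"dy":0.0025,"dz":0.001,"ax":0,"ay":0,"az":0,"fingers":1}]'; python3 -c "from h import *;st()"
```

```text
time: 17.65
tool_pos: [0.5689, 0.0278, 0.0626]
orientation: [0.143, 0.766, 0.617, 0.112]
wrist_force: [-8.1, 2.7, 5.0]
width: 0.0006
q [-0.053  0.534  1.917 -0.191  0.336 -1.24 ] F [-8.1  2.7  5. ] lean 20.9 tip fwd of open face 0.115 lat -0.0009 z 0.0393
```

```bash
python3 -m jog '[{"dx":0,"dy":-0.009,"dz":-0.004,"ax":0,"ay":0,"az":0,"fingers":1},{"dx":0,"dy":-0.02,"dz":-0.008,"ax":0,"ay":0,"az":0,"fingers":1},{"dx":0,"dy":-0.04,"dz":-0.02,"ax":0,"ay":0,"az":0,"fingers":1},{"dx":0,"dy":-0.08,"dz":-0.04,"ax":0,"ay":0,"az":0,"fingers":1},{"dx":0,"dy":-0.12,"dz":-0.07,"ax":0,"ay":0,"az":0,"fingers":1},{"dx":0,"dy":-0.12,"dz":-0.12,"ax":0,"ay":0,"az":0,"fingers":1},{"dx":0,"dy":-0.1,"dz":-0.17,"ax":0,"ay":0,"az":0,"fingers":1},{"dx":0,"dy":-0.1,"dz":-0.17,"ax":0,"ay":0,"az":0,"fingers":1}]'
python3 - <<'E'
from h import *
st()
p,d,W=cloud('side');save('s11.png',cv2.resize(p[100:300,150:430],(784,560)))
p,d,W=cloud('wrist');save('w11.png',p)
E
```

```text
time: 18.65
tool_pos: [0.421, 0.0616, 0.1903]
orientation: [0.146, 0.765, 0.616, 0.116]
wrist_force: [0.3, -0.2, 0.6]
width: 0.0002
q [ 0.028  0.083  2.13  -0.169  0.57  -1.201] F [ 0.3 -0.2  0.6] lean 21.6 tip fwd of open face -0.0364 lat 0.0005 z 0.167
```

View pics/s11.png

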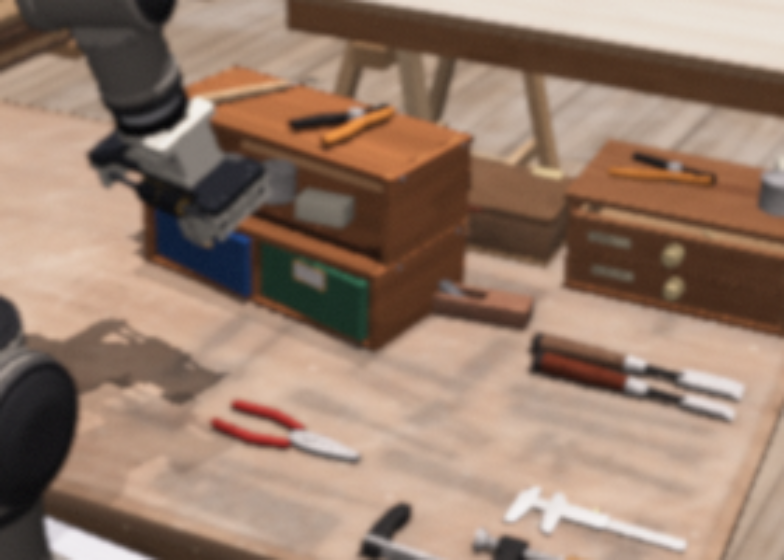

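View pics/w11.png

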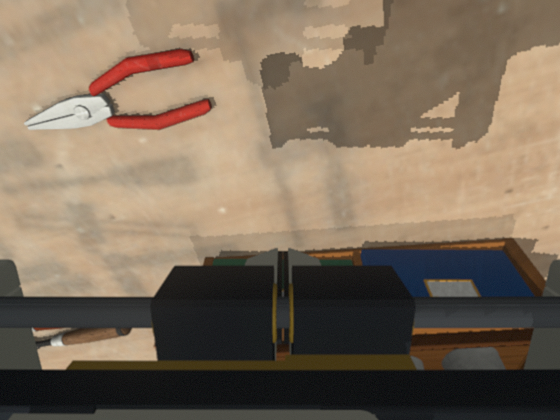

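Both fronts look flush: green at side px (313,290), blue at (205,250), and the pliers and calliper haven't shifted. I'll wait about a second, then compare with the opening measurements.

```bash
python3 -m jog '[{"dx":0,"dy":0,"dz":-0.02,"ax":0,"ay":0,"az":0,"fingers":1},{"dx":0,"dy":0,"dz":-0.02,"ax":0,"ay":0,"az":0,"fingers":1},{"dx":0,"dy":0,"dz":-0.02,"ax":0,"ay":0,"az":0,"fingers":1},{"dx":0,"dy":0,"dz":-0.02,"ax":0,"ay":0,"az":0,"fingers":1},{"dx":0,"dy":0,"dz":-0.02,"ax":0,"ay":0,"az":0,"fingers":1},{"dx":0,"dy":0,"dz":-0.02,"ax":0,"ay":0,"az":0,"fingers":1},{"dx":0,"dy":0,"dz":-0.02,"ax":0,"ay":0,"az":0,"fingers":1},{"dx":0,"dy":0,"dz":-0.02,"ax":0,"ay":0,"az":0,"fingers":1}]'
python3 - <<'E'
from h import *
S0=np.load('/tmp/side0.npz')
p,d,W=cloud('side')
def fr(S,q):
    q=q.astype(int)
    for n,m in(('g',(q[...,1]>q[...,0]+15)&(q[...,1]>q[...,2]+10)),('b',q[...,2]>q[...,0]+25)):
        m=m.copy(); m[:180]=0;m[230:]=0;m[:,(245 if n=='g' else 190):(330)]&=True; m[:,330:]=0;m[:,:190]=0
        v,u=np.nonzero(m); P=S[m];P=P[np.isfinite(P[:,0])]; print(n,len(P),np.median((P-GF)@DX).round(4),'px',u.min(),u.max(),v.min(),v.max())
fr(S0['W'],S0['p']);fr(W,p)
diff=np.abs(p.astype(int)-S0['p'].astype(int)).sum(2); print('tools diff', (diff[238:270,225:280]>60).sum(),(diff[272:300,328:396]>60).sum())
E
```

```text
time: 19.75
tool_pos: [0.4116, 0.063, 0.2049]
orientation: [0.144, 0.766, 0.617, 0.113]
wrist_force: [0.7, -0.1, 0.0]
width: 0.0001
g 384 -0.0003 px 244 280 188 220
b 443 -0.0166 px 207 238 180 204
g 494 -0.0001 px 244 280 188 220
b 441 -0.0163 px 207 238 180 204
tools diff 4 0
```

```bash
python3 -c "
from workcell import env
print(env.hand_in())"
```

```text
the job is handed in; nothing more can be done
None
```

The job is done and handed in at about 20 s on the robot clock. The block is in the green drawer, and both drawers were shut at my last check.

- **Opening:** I pressed the green drawer with the tool leaning about 22°, and it sprang fully open. The blue drawer stayed shut.
- **Placing:** I gripped the block across its 55 mm side and lowered it until it touched the drawer floor, at about 12 N. After I let go, the side camera showed it lying flat in the middle of the drawer.
- **Closing:** I pressed the drawer in to about 7 mm past where I first touched it when shut, then backed off. That figure comes from the arm's position, as I could not read the joint value directly.

**Last checks:** About a second and a half after the arm let go, both fronts were within about 0.3 mm of where they started in the side camera. The pliers and calliper had not moved. I could not see the block once the drawer was shut, so its final position was not confirmed.

**What did not go as planned:**
- The drawers run about 5° skewed to the cabinet body in the images, so I placed and closed along the drawer's own direction.
- Joint 5 sat at its limit, so I could not use the 40° lean I first tried.
- One move was refused because a key was missing; nothing moved.

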